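# Third hand: press a bracket from the drawer against the sprung stop

### The arm

A 6-joint arm with a two-finger parallel gripper is mounted at the origin on a cart in front of the work surface, level with it; the furniture and walls round the work are solid. World frame = base frame: x ahead of the robot, y to its left, z up, the work surface at z = 0. Lengths are in m, angles in rad, forces in N, time in s.
With the tool pointing down it reaches from about 0.275 to 0.85 m from the base axis. Payload 19 kg.
Tool frame: the origin (TCP) lies at the very end of the fingers, on their centre line; the grasp point (between the pads) lies manip.pinch_z behind it (manip.pinch_z is the distance from the TCP to the grasp point, in m); z points along the fingers, x is the direction in which the jaws open and shut, and the axes are right-handed (so a half turn about z gives the same grasp; the last joint's range is limited). The gripper opens to 85 mm and grips with 20 to 120 N. Pads are 22 mm wide; open, the fingers measure 114 mm over their backs; the gripper's body (76 mm by 85 mm) begins 54 mm behind the grasp point. The pads swing forward as they close: fully open they stand 13 mm farther back than shut.
Start: joints at [-1.292, 0.15, 1.437, -0, 1.554, -0.134], TCP at [0.231, -0.527, 0.231] pointing down, gripper open.
Joint ranges: [-2.8, 2.8], [-0.68, 2.1], [0.12, 2.68], [-1.39, 4.53], [0.16, 2.79], [-2.81, 2.81]. Speed limits (rad/s): [1.89, 1.89, 2.22, 3.01, 3.01, 3.01].

### API

Orientations are given as [roll, pitch, yaw] about the fixed x, y, z axes, in that order (R = Rz(yaw) Ry(pitch) Rx(roll)).
In Python, from rig import manip gives the robot as it stands. The module is installed in compiled form; this text tells all that it offers.
- The arm moves only by the tool drive_tool, never from a script. Its argument "motion" is text: rows parted by semicolons, each of 7 numbers parted by spaces: the turn, a rotation vector about the tool's x, y, z in rad, then the shift along the tool's x, y, z in cm, then the finger opening in cm, from 0 to 8.54. In form: rx ry rz x y z gripper; .... A call has 1 to 5 rows; each row is the pose to reach, as a shift and turn from the pose commanded when the call began, along the tool's axes at that moment; what a row does not reach only later rows make up. A row lasts 1/8 s, in which the tool goes at most 62.5 mm and 10.7 degrees, less where a joint would pass 70% of its speed; a pose out of reach is approached as far as the arm can. A call with a gripper value outside its range is refused whole. The fingers move at their own pace and stop on an object; "newtons" is the grip in N (left out, the last holds). Time passes only in rows, so rows that repeat a pose let the fingers close. It gives the time, the measured TCP pose, the force and the opening at its end, in the units of the state.
- manip.observe(): the state, without advancing time (a new reading comes with each control period).
- manip.capture(name): name is "scene" or "top"; returns a dict with "frame" (384x512x3 uint8, red, green, blue), "mtx" (3x3 intrinsics, pixels), "R" (3x3) and "t" (3): a world point X has camera coordinates R X + t. Camera axes: x right, y down, z forward; pixel columns grow to the right and rows downward; lengths in m; the calibration is good to about 2 mm. A picture is of the moment at which its call begins. There is no depth.
- manip.close_job(): hands the job in, once; it reports no verdict.
The state is a dict: "clock": time; "joint_pos": joint angles; "dq": joint speeds; "effort": joint torques, N m; "position": TCP position; "ee_rot": TCP orientation; "contact_force": force on the tool from outside, world axes, zero at the start; "ft_torque": the same for the moment, N m; "gripper_width": opening from 0.0 (shut) to 1.0 (fully open).
Only numpy, scipy, OpenCV 4.12 (cv2) and the standard library are available. Lean on these libraries where they do the work, as an engineer would, in place of code of your own. Each camera call takes 0.05 s, during which the arm holds its last target.

### The job

Pull the drawer of the low cabinet well open by its bar handle, take out the small aluminium angle bracket and stand it on its foot on the steel plate of the assembly fixture. Then press the back of its upright leg squarely and centrally against the fixture's sprung stop shoe with a steady force of about 10 N, which pushes the shoe in a little over half of its travel, never hard against its end. Finish while still holding the bracket pressed like that with the gripper, so that a colleague can screw its foot down; do not let go.

Things in the scene. Friction and masses are not known exactly. Their poses are not given: they have to be found in the camera images.
- cabinet_drawer0 (a joint): slide of the single drawer of the low grey cabinet (240 mm deep, 250 wide, 105 high, standing on the desk): 0 shut, grows as the drawer is pulled out towards the robot, at most 0.165 m; slides with about 1 N of friction. The part inside can be taken out when it reads over 0.13.
- cabinet_drawer0_handle (a point): middle of the drawer's level round steel bar handle, 11 mm thick, 130 long on posts 102 apart, 67 mm above the desk, 38 below the cabinet top, with 29 mm free between bar and drawer front. x points into the cabinet (pull along -x), y along the bar, z up. The drawer is 214 mm wide outside, walls 6 mm; its floor is 45 mm below this point, its wall rims 16 and its front's top 26 above.
- bracket_grip (a point): centre of the upright leg of the L-shaped aluminium bracket (0.1 to 0.2 kg), 34 mm above its underside; it starts standing on its foot on the drawer floor. The leg is 8 mm thick (x), 56 wide (y), 60 high; its outer flat face looks along +x. The foot, 8 mm thick, 56 wide, runs 50 mm from that face towards -x. z up. It can be gripped across the leg's 56 mm width.
- bracket_face (a point): the point on the outer flat face of the bracket's leg, 34 mm above its underside and 4 mm along +x from bracket_grip; axes as bracket_grip.
- bracket: the whole angle bracket; origin under the middle of its foot, 25 mm behind the leg's outer face; axes as bracket_grip.
- fixture: assembly fixture fixed to the desk: dark steel plate 220 (x) x 130 (y) x 12 mm, origin under its centre, z up. On its far half a sprung stop faces -x: a steel shoe 40 mm wide, 36 high, lower edge 12 mm above the plate, on two rods in a grey housing 44 wide. Free plate in front of the shoe: 140 mm. The bracket belongs there, its +x along the fixture's +x.
- shoe_face (a point): the centre of the stop shoe's front face, 30 mm above the plate's top; moves with the shoe; axes as the fixture (x points from the free plate into the stop, the direction of pressing).
- stop_shoe (a joint): how far the stop shoe is pushed in: 0 free, 0.014 m fully in. A spring of 1200 N/m pushes back: 0.0083 m means 10 N, fully in 17 N.

How it is judged:
On the way, in this order (a step that is already met when the one before it is completed fails the run):
1. the drawer is pulled at least 110 mm open (value of joint cabinet_drawer0 above 0.11 m), for 0.1 s.
2. the bracket stands on its foot on the fixture's plate in front of the stop (z of bracket in the frame of fixture between 0.009 and 0.016 m and x of bracket in the frame of fixture between -0.11 and 0.03 m and y of bracket in the frame of fixture between -0.05 and 0.05 m and angle between bracket's own z axis and vertical below 0.12 rad), for 0.1 s.
At the end, for the whole second after the job is handed in: The gripper still holds the bracket, at rest, flat on the plate (within 3.5 mm, upright within 0.1 rad), the back of its leg pressing on the shoe, centred within 11 mm and square within 0.1 rad, and the shoe pushed in 4.2 to 12.5 mm (5 to 15 N) (value of joint stop_shoe between 0.0042 and 0.0125 m and contact force between bracket and stop_shoe above 4 N and distance between bracket_face and shoe_face below 0.012 m and angle between the x axis of bracket and the x axis of fixture, either way round below 0.1 rad and angle between bracket's own z axis and vertical below 0.1 rad and z of bracket in the frame of fixture between 0.009 and 0.0155 m and contact force between the fingers and bracket above 2 N and linear speed of bracket below 0.01 m/s); the arm keeps its last pose, push and grip.
It fails at once if the bracket is rammed against the stop shoe with more than 40 N (contact force between bracket and stop_shoe above 40 N).
It also fails if it takes over 56 s, if anything falls off the work surface, if the arm or the gripper's body presses on something with over 40 N, if the wrist force passes 120 N, or if a joint passes its speed limit or range.

## Working session

There is one attempt and no reset: what is moved stays moved. The work goes in short steps, Python scripts to look and compute and a tool call to move; the robot and the scene stay as the last step left them, time stands still between calls to the robot, and variables do not carry over. Pictures are saved under pics/ and viewed, and the job is handed in when it is done.

Besides the shell and the picture viewer there is one more tool, called after "Call:" as name(argument=value, ...) on one line, values as JSON. drive_tool: Moves the arm, as the interface text tells. Its arguments: {"type":"object","properties":{"motion":{"type":"string"},"newtons":{"type":"number"}},"required":["motion"]}

```bash
mkdir -p pics; ls; python3 - <<'E'
from rig import manip
import cv2,numpy as np
print(manip.pinch_z, manip.observe())
for n in("scene","top"):
    c=manip.capture(n); cv2.imwrite(f"pics/{n}0.png",cv2.cvtColor(c["frame"],cv2.COLOR_RGB2BGR))
    print(n,c["mtx"].tolist(),np.round(c["R"],4).tolist(),c["t"].tolist())
E
```

```text
pics
0.0187 {'clock': 0.0, 'joint_pos': array([-1.29199740e+00,  1.51008437e-01,  1.43798092e+00, -1.89349324e-05,
        1.55379923e+00, -1.33999836e-01]), 'dq': array([-0.00063347,  0.00034555,  0.00120665,  0.00095181, -0.00042021,
        0.00105571]), 'effort': array([-3.03372573e-03, -7.13056684e+01, -5.70886087e+01, -5.69245822e-04,
        8.70478805e-03, -2.31303591e-05]), 'position': array([ 0.23058864, -0.52649107,  0.23068762]), 'ee_rot': array([-3.14145164e+00,  1.18774104e-03, -1.15799715e+00]), 'contact_force': array([ 0.21407199,  0.09619319, -0.42862185]), 'ft_torque': array([-0.00274444, -0.00119084,  0.01134505]), 'gripper_width': 1.002325319949639}
scene [[414.3336031316916, 0.0, 254.19389318244927], [0.0, 414.3336031316916, 194.6512005014494], [0.0, 0.0, 1.0]] [[-0.8801, -0.4747, 0.0043], [-0.3698, 0.6798, -0.6333], [0.2977, -0.559, -0.7739]] [0.5496590632342475, 0.2876455469926268, 0.780726922896282]
top [[364.75950338515656, 0.0, 255.7344819599704], [0.0, 364.75950338515656, 200.4725590496999], [0.0, 0.0, 1.0]] [[0.012, -0.9997, 0.0197], [-0.9925, -0.0143, -0.1216], [0.1219, -0.0181, -0.9924]] [-0.026323126379339673, 0.6193165378517002, 0.9547989311803372]
```

View pics/scene0.png

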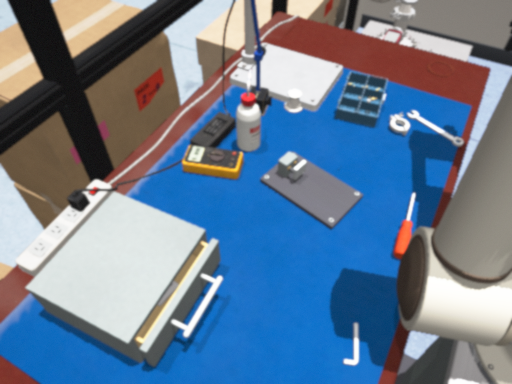

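View pics/top0.png

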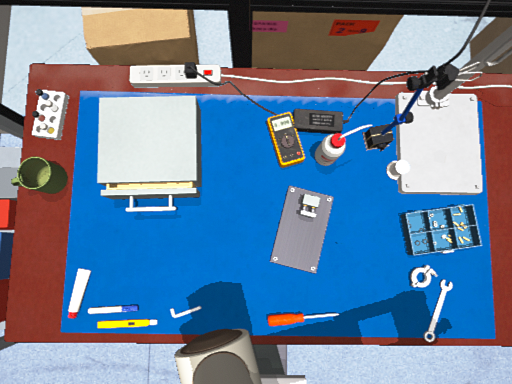

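The scene camera shows the cabinet at lower left, with its bar handle near (200,307) and the fixture near (310,188). In the top view the handle is near (150,208) and the fixture near (303,228), with the stop at (310,205). I'll zoom in for precise pixels.

```bash
python3 - <<'E'
import cv2
t=cv2.imread("pics/top0.png");s=cv2.imread("pics/scene0.png")
def crop(i,x,y,w,h,k,n): cv2.imwrite("pics/"+n,cv2.resize(i[y:y+h,x:x+w],None,fx=k,fy=k,interpolation=cv2.INTER_CUBIC))
crop(t,85,85,130,130,4.5,"z1.png")
crop(t,260,175,90,105,5.5,"z2.png")
crop(s,250,140,120,95,6,"z3.png")
crop(s,130,220,110,140,4.2,"z4.png")
E
```

```text
(no output)
```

View pics/z1.png

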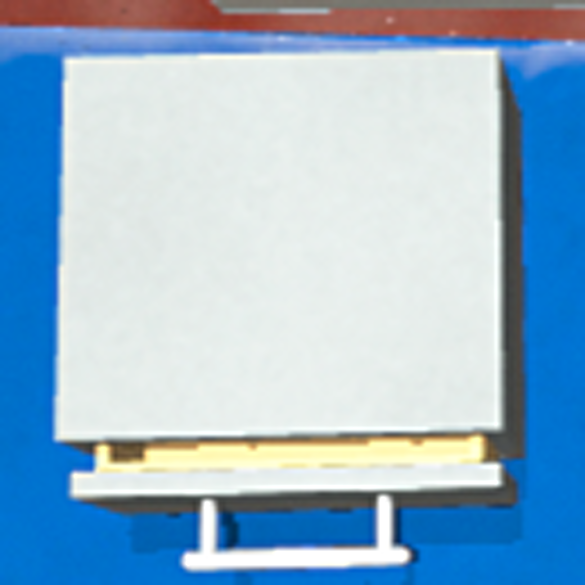

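View pics/z2.png

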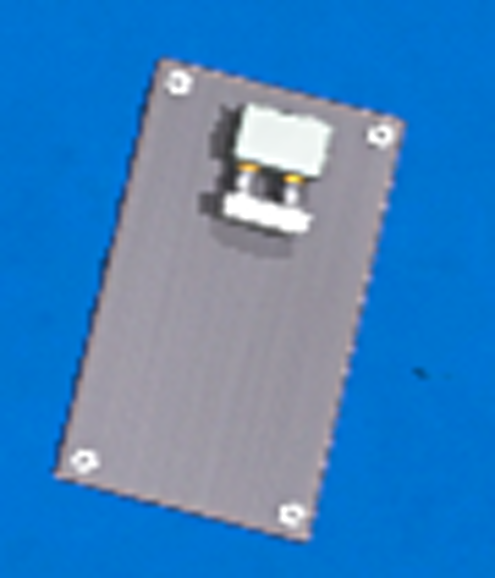

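View pics/z3.png

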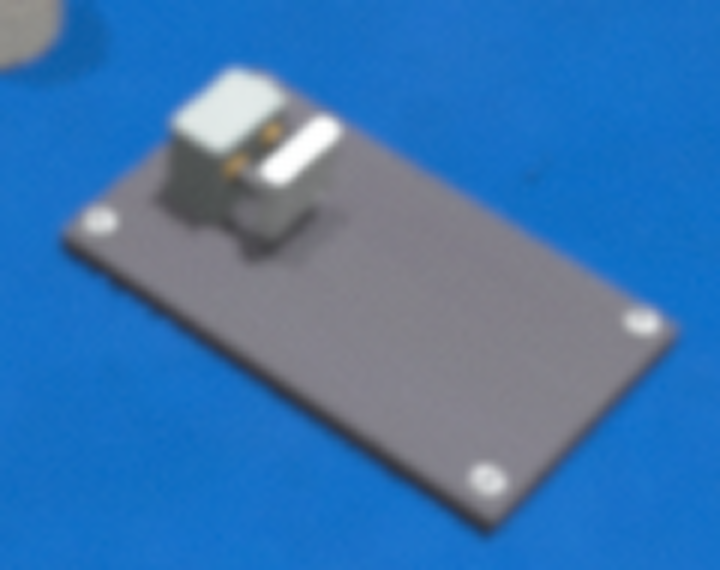

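View pics/z4.png

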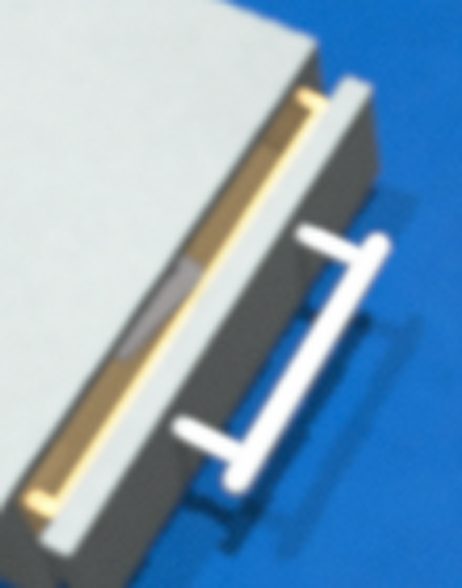

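```bash
cat > h.py <<'E'
import numpy as np
T=dict(K=np.array([[364.75950338515656,0,255.7344819599704],[0,364.75950338515656,200.4725590496999],[0,0,1]]))
def cams():
    from rig import manip
    return {n:manip.capture(n) for n in("scene","top")}
def ray(c,uv,z):
    d=c["R"].T@np.linalg.inv(c["mtx"])@np.array([uv[0],uv[1],1.]); o=-c["R"].T@c["t"]
    return o+d*(z-o[2])/d[2]
def uz(u,x0,y0,k): return ((u[0]+.5)/k-.5+x0,(u[1]+.5)/k-.5+y0)
def proj(c,X):
    p=c["mtx"]@(c["R"]@np.asarray(X)+c["t"]); return p[:2]/p[2]
E
python3 - <<'E'
from h import *
np.set_printoptions(precision=4,suppress=True)
C=cams();t=C["top"];s=C["scene"]
def f(n,c,pts,z,zz):
    P=np.array([ray(c,uz(p,*zz),z) for p in pts]); print(n,P.tolist() if 0 else P[:,:2]); return P
z1=(85,85,4.5);z2=(260,175,5.5);z3=(250,140,6);z4=(130,220,4.2)
h=f("handle top",t,[(187,562),(408,555)],.067,z1); print(h.mean(0),np.arctan2(*(h[0]-h[1])[[1,0]]))
h=f("handle scene",s,[(235,482),(377,243)],.067,z4); print(h.mean(0))
f("cab",t,[(64,57),(500,50),(503,431),(57,440)],.105,z1)
f("front",t,[(72,474),(503,463),(503,486),(72,497)],.093,z1)
p=f("plate",t,[(162,60),(403,122),(310,540),(57,475)],.012,z2);print(p.mean(0),"yaw",[np.arctan2(*(a-b)[[1,0]]) for a,b in((p[0],p[3]),(p[1],p[2]))],np.linalg.norm(p[0]-p[3]),np.linalg.norm(p[0]-p[1]))
p=f("screws",t,[(178,83),(380,135),(292,515),(84,460)],.012,z2);print(p.mean(0),"yaw",[np.arctan2(*(a-b)[[1,0]]) for a,b in((p[0],p[3]),(p[1],p[2]))])
p=f("shoe",t,[(222,215),(307,235)],.060,z2);print(p.mean(0))
p=f("scr scene",s,[(100,220),(488,479),(641,322)],.012,z3)
p=f("plate scene",s,[(63,236),(490,530),(680,328)],.012,z3)
E
```

```text
handle top [[0.5874 0.321 ]
 [0.5933 0.1933]]
[0.5903 0.2572 0.067 ] 1.616776044880658
handle scene [[0.589  0.3196]
 [0.5947 0.1968]]
[0.5918 0.2582 0.067 ]
cab [[0.8763 0.3951]
 [0.8857 0.1437]
 [0.6607 0.1348]
 [0.6517 0.3847]]
front [[0.6343 0.38  ]
 [0.6443 0.136 ]
 [0.631  0.1356]
 [0.6211 0.3791]]
plate [[ 0.6666 -0.1118]
 [ 0.6364 -0.2352]
 [ 0.4259 -0.1858]
 [ 0.4564 -0.0596]]
[ 0.5463 -0.1481  0.012 ] yaw [np.float64(-0.24357789396858184), np.float64(-0.23036232763072806)] 0.2165929610062821 0.12700237766542072
screws [[ 0.6548 -0.12  ]
 [ 0.6295 -0.2233]
 [ 0.438  -0.1769]
 [ 0.4639 -0.073 ]]
[ 0.5466 -0.1483  0.012 ] yaw [np.float64(-0.24146487124312424), np.float64(-0.23767451577161203)]
shoe [[ 0.5833 -0.1356]
 [ 0.5741 -0.1767]]
[ 0.5787 -0.1562  0.06  ]
scr scene [[ 0.6564 -0.1225]
 [ 0.4649 -0.0753]
 [ 0.4397 -0.1778]]
plate scene [[ 0.6658 -0.1073]
 [ 0.4555 -0.0535]
 [ 0.4248 -0.1823]]
```

```bash
cat >> h.py <<'E'
from scipy.spatial.transform import Rotation as Ro
def go(p,yaw,q=True):
    from rig import manip
    o=manip.observe(); R=Ro.from_euler('xyz',o["ee_rot"]); D=Ro.from_euler('xyz',[np.pi,0,yaw])
    rv=(R.inv()*D).as_rotvec(); sh=R.inv().apply(np.array(p)-o["position"])*100
    print("t",round(o["clock"],3),"rot",np.round(rv,3),"shift cm",np.round(sh,2),"F",np.round(o["contact_force"],1),"w",round(o["gripper_width"],3),"pos",np.round(o["position"],4),"rpy",np.round(o["ee_rot"],4))
E
python3 -c "
from h import *
go((.591,.2577,.15),.042)"
```

```text
t 0.2 rot [-1.0e-03  1.0e-03 -1.2e+00] shift cm [-57.37 -64.48   8.14] F [-0.2 -0.1  0.4] w 1.0 pos [ 0.2306 -0.5266  0.2309] rpy [-3.1415e+00  7.0000e-04 -1.1580e+00]
```

Call:
drive_tool(motion="0 0 -1.2 -57.37 -64.48 8.1 3; 0 0 -1.2 -57.37 -64.48 8.1 3; 0 0 -1.2 -57.37 -64.48 8.1 3; 0 0 -1.2 -57.37 -64.48 8.1 3; 0 0 -1.2 -57.37 -64.48 8.1 3", newtons=60)

```text
clock: 0.82
position: [0.361, -0.2421, 0.202]
ee_rot: [3.142, -0.0, -0.215]
contact_force: [0.6, -0.4, 0.2]
gripper_width: 0.349
```

```bash
python3 -c "
from h import *
go((.591,.2577,.15),.042)"
```

```text
t 0.825 rot [ 0.    -0.    -0.257] shift cm [ 11.82 -53.74   5.2 ] F [ 0.6 -0.4  0.2] w 0.349 pos [ 0.361  -0.2421  0.202 ] rpy [ 3.1416e+00 -4.0000e-04 -2.1480e-01]
```

Call:
drive_tool(motion="0 0 -0.257 11.8 -53.7 5.2 3; 0 0 -0.257 11.8 -53.7 5.2 3; 0 0 -0.257 11.8 -53.7 5.2 3; 0 0 -0.257 11.8 -53.7 5.2 3; 0 0 -0.257 11.8 -53.7 5.2 3")

```text
clock: 1.45
position: [0.4927, 0.0401, 0.1726]
ee_rot: [3.142, -0.0, 0.037]
contact_force: [1.2, -0.6, 0.1]
gripper_width: 0.356
```

```bash
python3 -c "
from h import *
go((.591,.2577,.15),.042)"
```

```text
t 1.45 rot [ 0.    -0.    -0.005] shift cm [ 10.62 -21.39   2.27] F [ 1.2 -0.6  0.1] w 0.356 pos [0.4927 0.0401 0.1726] rpy [ 3.1415e+00 -4.0000e-04  3.6800e-02]
```

Call:
drive_tool(motion="0 0 -0.005 10.6 -21.4 2.3 3; 0 0 -0.005 10.6 -21.4 2.3 3; 0 0 -0.005 10.6 -21.4 2.3 3; 0 0 -0.005 10.6 -21.4 2.3 3; 0 0 -0.005 10.6 -21.4 2.3 3")

```text
clock: 2.08
position: [0.5904, 0.2585, 0.1481]
ee_rot: [-3.142, 0.002, 0.044]
contact_force: [0.5, -0.3, -0.7]
gripper_width: 0.352
```

```bash
python3 -c "
from h import *
go((.591,.2577,.048),.042)"
```

```text
t 2.075 rot [-0.     0.002  0.002] shift cm [ 0.07  0.08 10.01] F [ 0.5 -0.3 -0.7] w 0.352 pos [0.5904 0.2585 0.1481] rpy [-3.1415e+00  1.9000e-03  4.4500e-02]
```

Call:
drive_tool(motion="0 0 0 0 0 4 3; 0 0 0 0 0 7 3; 0 0 0 0 0 9 3; 0 0 0 0 0 10 3; 0 0 0 0 0 10 0")

```text
clock: 2.7
position: [0.5909, 0.2555, 0.0504]
ee_rot: [-3.141, -0.001, 0.041]
contact_force: [0.5, -0.2, 0.2]
gripper_width: 0.149
```

Call:
drive_tool(motion="0 0 0 0 0 0 0; 0 0 0 0 0 0 0; 0 0 0 0 0 0 0")

```text
clock: 3.08
position: [0.5908, 0.2555, 0.0505]
ee_rot: [-3.142, -0.001, 0.041]
contact_force: [0.6, -2.8, 6.2]
gripper_width: 0.101
```

```bash
python3 - <<'E'
from h import *
import cv2
go((.446,.251,.048),.042)
C=cams()
s=C["scene"]["frame"][180:384,100:330,::-1];cv2.imwrite("pics/s1.png",cv2.resize(s,None,fx=3,fy=2.9))
E
```

```text
t 3.075 rot [-0.    -0.001 -0.001] shift cm [-14.49  -0.15   0.23] F [ 0.6 -2.8  6.2] w 0.101 pos [0.5908 0.2555 0.0505] rpy [-3.1416e+00 -1.3000e-03  4.1400e-02]
```

View pics/s1.png

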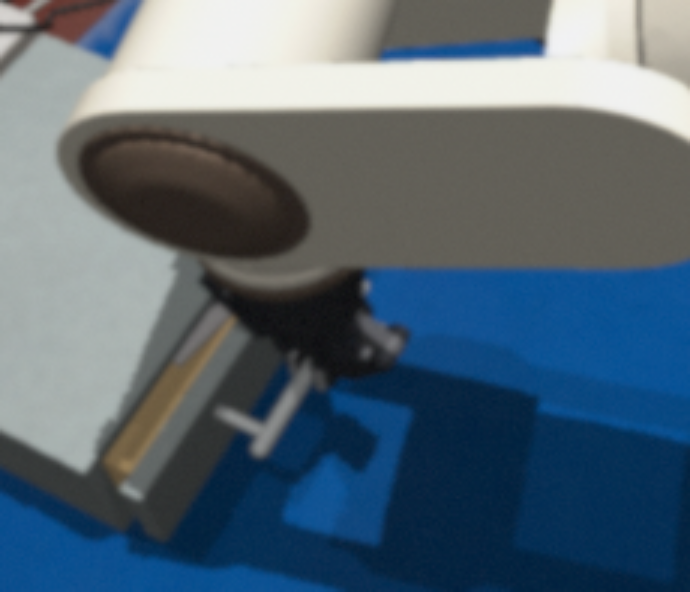

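The jaws are closed on the bar (opening 0.10, roughly the 11 mm bar). Now pulling.

Call:
drive_tool(motion="0 0 0 -1 0 0 0; 0 0 0 -3 0 0 0; 0 0 0 -6 0 0 0; 0 0 0 -9 0 0 0; 0 0 0 -11.5 0 0 0")

```text
clock: 3.8
position: [0.4747, 0.2507, 0.0505]
ee_rot: [-3.141, -0.001, 0.042]
contact_force: [2.0, -2.5, 10.0]
gripper_width: 0.104
```

Call:
drive_tool(motion="0 0 0 -1.5 0 0 0; 0 0 0 -2.5 0 0 0; 0 0 0 -2.5 0 0 0; 0 0 0 -2.5 0 0 3")

```text
clock: 4.3
position: [0.4501, 0.2499, 0.0499]
ee_rot: [-3.141, -0.0, 0.042]
contact_force: [-5.9, -0.9, 2.2]
gripper_width: 0.305
```

```bash
python3 - <<'E'
from h import *
import cv2
go((.446,.251,.048),.042)
C=cams()
cv2.imwrite("pics/s2.png",cv2.resize(C["top"]["frame"][60:260,60:320,::-1],None,fx=3,fy=3))
E
```

```text
t 4.3 rot [-0. -0. -0.] shift cm [-0.41 -0.12  0.19] F [-5.9 -0.9  2.2] w 0.305 pos [0.4501 0.2499 0.0499] rpy [-3.1412 -0.      0.0416]
```

View pics/s2.png

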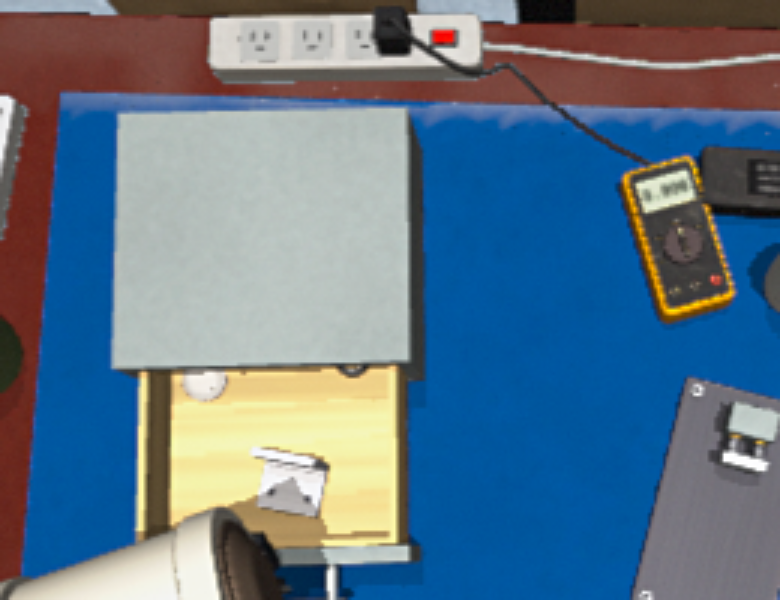

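Drawer is open with the bracket visible (leg top edge around (285,458) in this 3x crop). I'll lift clear and shift to the side to measure it.

Call:
drive_tool(motion="0 0 0 0 0 0 3.5; 0 0 0 0 0 -4 3.5; 0 0 0 0 0 -9 3.5; 0 0 0 -5 2 -13 6; 0 0 0 -9 3 -15 8")

```text
clock: 5.03
position: [0.3609, 0.2157, 0.2011]
ee_rot: [-3.141, -0.001, 0.041]
contact_force: [-0.2, 0.1, 0.2]
gripper_width: 0.825
```

```bash
python3 - <<'E'
from h import *
import cv2
go((.446,.251,.048),.042)
C=cams()
cv2.imwrite("pics/t3f.png",C["top"]["frame"][...,::-1]);cv2.imwrite("pics/s3f.png",C["scene"]["frame"][...,::-1])
cv2.imwrite("pics/t3.png",cv2.resize(C["top"]["frame"][175:265,90:210,::-1],None,fx=6,fy=6,interpolation=2))
cv2.imwrite("pics/s3.png",cv2.resize(C["scene"]["frame"][220:384,60:320,::-1],None,fx=3,fy=3,interpolation=2))
E
```

```text
t 5.025 rot [-0.001 -0.001 -0.001] shift cm [ 8.63 -3.17 15.32] F [-0.2  0.1  0.2] w 0.825 pos [0.3609 0.2157 0.2011] rpy [-3.1411e+00 -1.1000e-03  4.1200e-02]
```

View pics/t3.png

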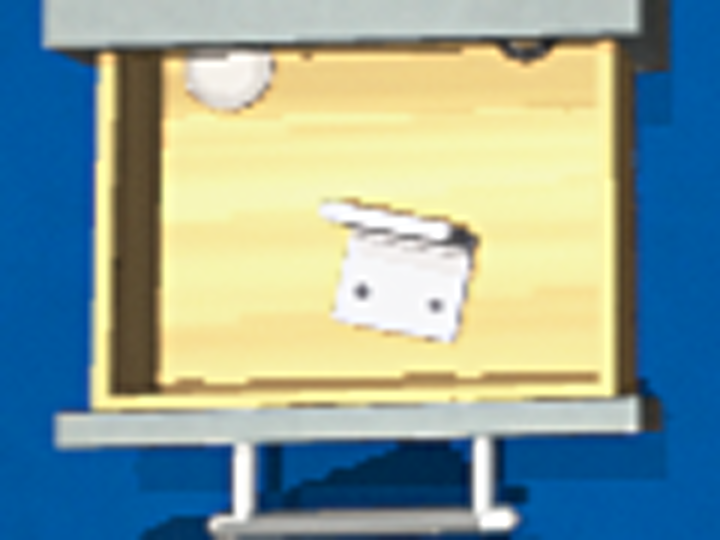

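View pics/s3.png

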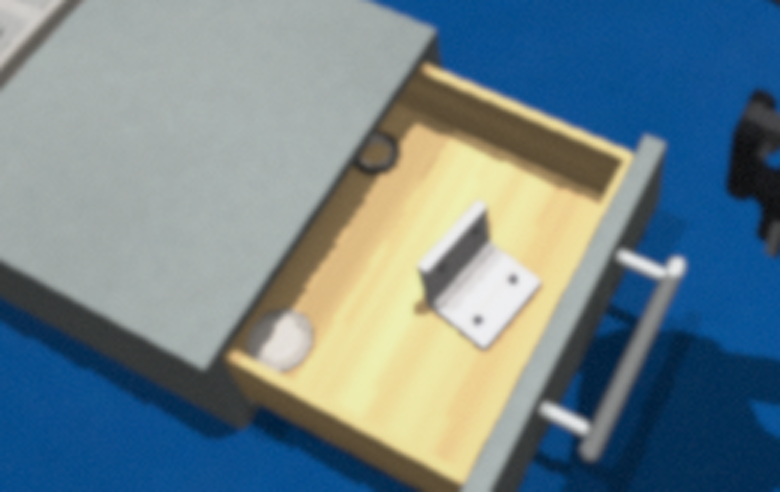

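```bash
python3 - <<'E'
from h import *
np.set_printoptions(precision=4,suppress=True)
C=cams();t=C["top"];s=C["scene"]
a=(90,175,6);b=(60,220,3)
def f(n,c,zz,p,z):
    P=np.array([ray(c,uz(q,*zz),z) for q in p]);d=(P[0]-P[1])[:2];print(n,P[:,:2].tolist(),"mid",P.mean(0)[:2],"xdir yaw",np.arctan2(-d[0],d[1]),np.linalg.norm(d))
f("top leg",t,a,[(322,209),(453,232)],.082)
f("top foot",t,a,[(332,318),(453,342)],.030)
f("sc leg",s,b,[(422,271),(485,206)],.082)
f("sc foot",s,b,[(486,348),(540,284)],.030)
f("handle",t,a,[(212,523),(515,520)],.067)
# mask refine
import cv2
hsv=cv2.cvtColor(t["frame"],cv2.COLOR_RGB2HSV)
m=((hsv[...,1]<45)&(hsv[...,2]>150)).astype(np.uint8)[200:238,135:175]
n,l,st,ce=cv2.connectedComponentsWithStats(m)
for i in range(1,n):
    if st[i,4]>50: print(st[i],ce[i],cv2.minAreaRect(cv2.findContours((l==i).astype(np.uint8),0,2)[0][0]))
E
```

```text
top leg [[0.5868155938750411, 0.27228767337941584], [0.5776779643353471, 0.21587299315882877]] mid [0.5822 0.2441] xdir yaw -0.16057798005819085 0.057149911793420875
top foot [[0.5424506816426932, 0.28042788919654554], [0.532364231250222, 0.22571517764991636]] mid [0.5374 0.2531] xdir yaw -0.18230606723525297 0.05563467701267288
sc leg [[0.5859843588057335, 0.27437993853436854], [0.5749428813359397, 0.22050194598205647]] mid [0.5805 0.2474] xdir yaw -0.20213605840934032 0.05499774819193017
sc foot [[0.5412581218465268, 0.2806234667101403], [0.5324247625459357, 0.22921468135052064]] mid [0.5368 0.2549] xdir yaw -0.1701642051769192 0.05216216491562429
handle [[0.4525081169003098, 0.31681843811103116], [0.45521761234313746, 0.18757731642374692]] mid [0.4539 0.2522] xdir yaw 0.02096158371201202 0.12926952038490017
[  8   9  26  23 391] [21.1637 20.2455] ((19.418867111206055, 19.766036987304688), (26.414690017700195, 19.288867950439453), 10.619654655456543)
```

```bash
python3 -c "
from h import *
go((.582,.2457,.14),1.391)"
```

```text
t 5.225 rot [ 1.000e-03 -2.000e-03 -1.349e+00] shift cm [22.11 -2.03  6.07] F [-0.1  1.  -0.3] w 0.932 pos [0.3618 0.2162 0.2003] rpy [-3.1408e+00 -1.8000e-03  4.1600e-02]
```

Call:
drive_tool(motion="0 0 -1.35 4 -0.5 0 8.5; 0 0 -1.35 10 -1 0 8.5; 0 0 -1.35 16 -2 2 8.5; 0 0 -1.35 22.1 -2 4 8.5; 0 0 -1.35 22.1 -2 6 8.5")

```text
clock: 5.85
position: [0.5849, 0.2448, 0.1352]
ee_rot: [-3.139, 0.003, 0.984]
contact_force: [-1.5, -0.1, -1.1]
gripper_width: 0.997
```

```bash
python3 -c "
from h import *
go((.582,.2457,.12),1.391)"
```

```text
t 5.85 rot [-0.003  0.002 -0.407] shift cm [-0.08 -0.28  1.53] F [-1.5 -0.1 -1.1] w 0.997 pos [0.5849 0.2448 0.1352] rpy [-3.1392e+00  2.9000e-03  9.8380e-01]
```

Call:
drive_tool(motion="0 0 -0.407 0 -0.2 1.0 8.5; 0 0 -0.407 0 -0.2 1.0 8.5; 0 0 -0.407 0 -0.2 1.0 8.5; 0 0 -0.407 0 -0.2 1.0 8.5; 0 0 -0.407 0 -0.2 1.0 8.5")

```text
clock: 6.48
position: [0.5802, 0.2464, 0.1295]
ee_rot: [-3.141, -0.0, 1.383]
contact_force: [-0.1, 0.3, -0.6]
gripper_width: 0.994
```

```bash
python3 - <<'E'
from h import *
import cv2
go((.582,.2457,.0385),1.391)
C=cams()
cv2.imwrite("pics/s4.png",cv2.resize(C["scene"]["frame"][150:384,60:320,::-1],None,fx=3,fy=2.5,interpolation=2))
cv2.imwrite("pics/t4.png",cv2.resize(C["top"]["frame"][175:265,90:210,::-1],None,fx=6,fy=6,interpolation=2))
E
```

```text
t 6.475 rot [-0.    -0.    -0.008] shift cm [-0.04  0.19  9.1 ] F [-0.1  0.3 -0.6] w 0.994 pos [0.5802 0.2464 0.1295] rpy [-3.1414e+00 -1.0000e-04  1.3833e+00]
```

View pics/s4.png

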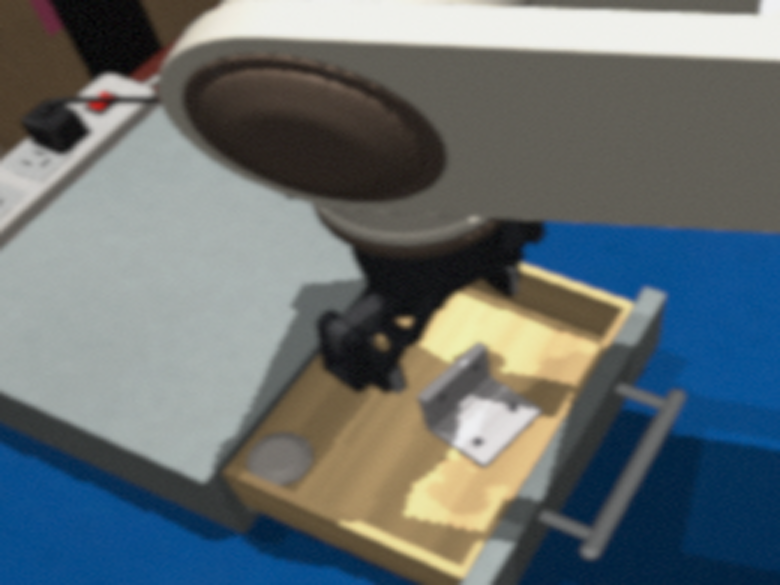

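View pics/t4.png

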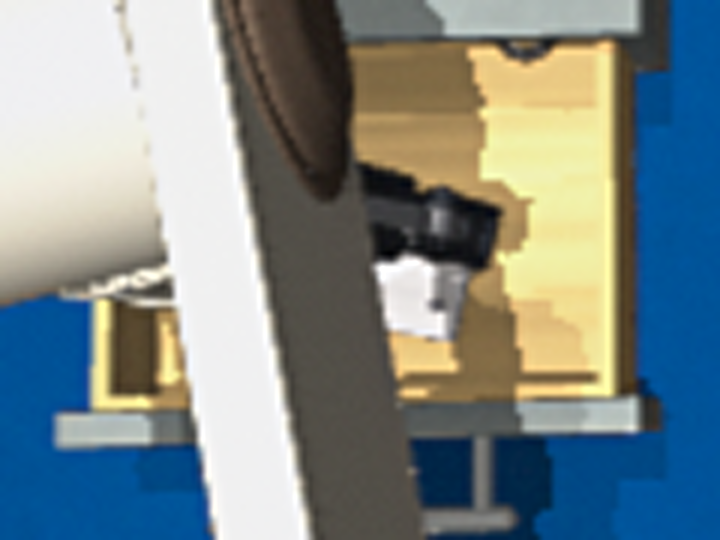

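The fingers straddle the leg in both views: fingers at about (360,350) and (510,250) in the scene crop, bracket leg at (455,385). Descending.

Call:
drive_tool(motion="0 0 -0.008 0 0.2 3 8.5; 0 0 -0.008 0 0.2 6 8.5; 0 0 -0.008 0 0.2 8 8.5; 0 0 -0.008 0 0.2 9 8.5; 0 0 -0.008 0 0.2 9 8.5", newtons=50)

```text
clock: 7.2
position: [0.5821, 0.2461, 0.0397]
ee_rot: [-3.141, 0.0, 1.394]
contact_force: [-0.7, 0.2, 0.3]
gripper_width: 0.994
```

Call:
drive_tool(motion="0 0 0 0 0 0 4.8; 0 0 0 0 0 0 4.8; 0 0 0 0 0 0 4.8; 0 0 0 0 0 0 4.8")

```text
clock: 7.7
position: [0.5827, 0.2462, 0.0409]
ee_rot: [3.14, -0.001, 1.394]
contact_force: [0.1, 0.1, 6.6]
gripper_width: 0.65
```

```bash
python3 - <<'E'
from h import *
import cv2
go((.582,.2457,.0385),1.391)
C=cams()
cv2.imwrite("pics/s5.png",cv2.resize(C["scene"]["frame"][150:384,60:320,::-1],None,fx=3,fy=2.5,interpolation=2))
E
```

```text
t 7.7 rot [ 0.002 -0.001  0.003] shift cm [-0.06 -0.06  0.24] F [0.1 0.1 6.6] w 0.65 pos [0.5827 0.2462 0.0409] rpy [ 3.1398e+00 -1.0000e-03  1.3940e+00]
```

View pics/s5.png

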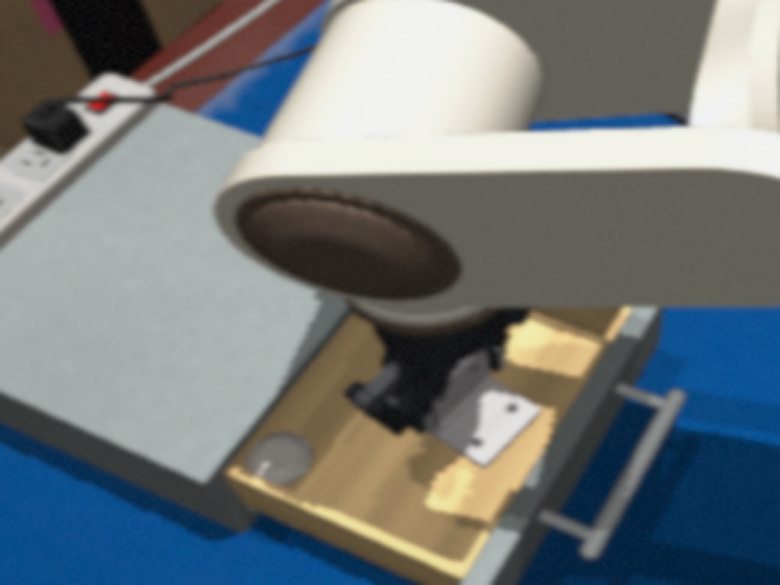

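Call:
drive_tool(motion="0 0 0 0 0 -1 4.8; 0 0 0 0 0 -4 4.8; 0 0 0 0 0 -8 4.8; 0 0 0 0 0 -12 4.8; 0 0 0 0 0 -12 4.8", newtons=70)

```text
clock: 8.43
position: [0.5832, 0.2464, 0.1638]
ee_rot: [3.136, -0.003, 1.394]
contact_force: [-0.0, -0.3, -0.6]
gripper_width: 0.645
```

```bash
python3 - <<'E'
from h import *
import cv2
go((.5445,-.148,.16),1.331)
C=cams()
cv2.imwrite("pics/s6.png",cv2.resize(C["scene"]["frame"][100:384,60:360,::-1],None,fx=2.5,fy=2,interpolation=2))
E
```

```text
t 8.425 rot [ 0.005 -0.003  0.063] shift cm [-39.51   3.12   0.29] F [-0.  -0.3 -0.6] w 0.645 pos [0.5832 0.2464 0.1638] rpy [ 3.1364e+00 -2.7000e-03  1.3940e+00]
```

View pics/s6.png

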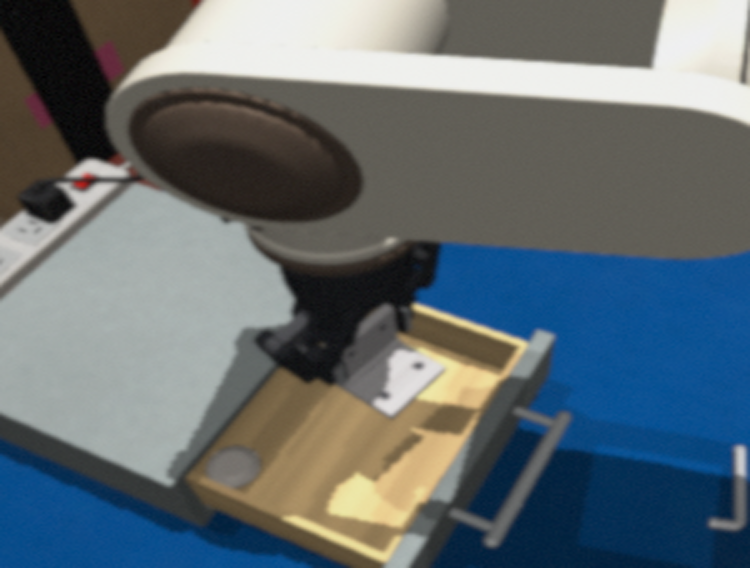

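The bracket is held and lifted out, level. Carrying it to the fixture.

Call:
drive_tool(motion="0 0 0 -3 0.2 0 4.8; 0 0 0 -8 0.6 0 4.8; 0 0 0.03 -13 1 0 4.8; 0 0 0.06 -18 1.5 0 4.8; 0 0 0.063 -23 1.9 0 4.8")

```text
clock: 9.15
position: [0.5594, 0.0148, 0.1585]
ee_rot: [-3.14, 0.0, 1.331]
contact_force: [0.4, 0.3, -2.3]
gripper_width: 0.643
```

Call:
drive_tool(motion="0 0 0 -5 0.3 0 4.8; 0 0 0 -10 0.7 0 4.8; 0 0 0 -14 1 0 4.8; 0 0 0 -16 1.1 0 4.8; 0 0 0 -16 1.1 0 4.8")

```text
clock: 9.78
position: [0.5326, -0.1423, 0.1589]
ee_rot: [-3.14, -0.0, 1.329]
contact_force: [0.6, -0.0, -0.9]
gripper_width: 0.641
```

```bash
python3 - <<'E'
from h import *
import cv2
go((.5445,-.148,.06),1.331)
C=cams()
cv2.imwrite("pics/s7.png",cv2.resize(C["scene"]["frame"][100:260,200:400,::-1],None,fx=3.75,fy=3.75,interpolation=2))
cv2.imwrite("pics/t7.png",cv2.resize(C["top"]["frame"][150:290,220:370,::-1],None,fx=4,fy=4,interpolation=2))
E
```

```text
t 9.775 rot [-0.001 -0.    -0.002] shift cm [-0.28  1.31  9.89] F [ 0.6 -0.  -0.9] w 0.641 pos [ 0.5326 -0.1423  0.1589] rpy [-3.1403e+00 -5.0000e-04  1.3294e+00]
```

View pics/s7.png

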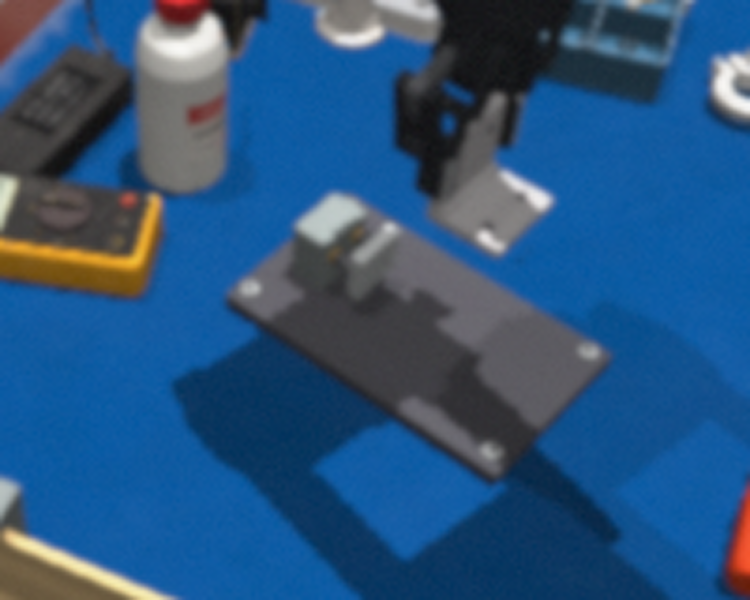

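View pics/t7.png

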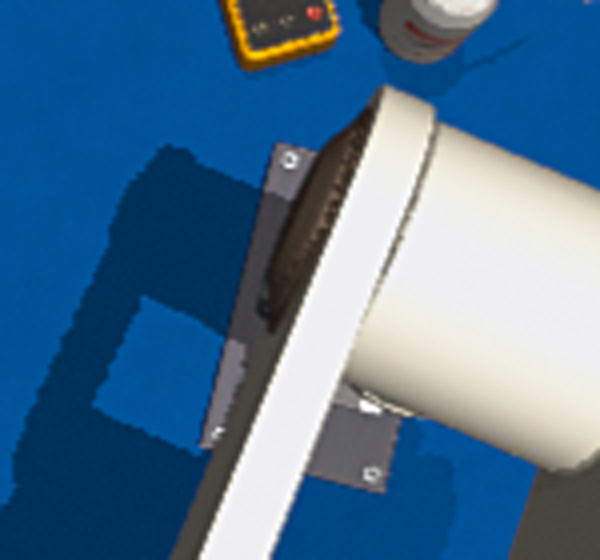

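Call:
drive_tool(motion="0 0 0 -0.1 0 2 4.8; 0 0 0 -0.3 0 5 4.8; 0 0 0 -0.3 0 8 4.8; 0 0 0 -0.3 0 10.5 4.8; 0 0 0 -0.3 0 11.5 4.8")

```text
clock: 10.5
position: [0.5319, -0.1432, 0.0433]
ee_rot: [-3.14, -0.001, 1.332]
contact_force: [0.2, -0.0, -1.7]
gripper_width: 0.641
```

Call:
drive_tool(motion="0 0 0 0 0 0.2 4.8; 0 0 0 0 0 0.2 4.8; 0 0 0 0 0 0.2 4.8")

```text
clock: 10.88
position: [0.5327, -0.1448, 0.0436]
ee_rot: [3.14, 0.0, 1.331]
contact_force: [0.8, -0.9, -1.9]
gripper_width: 0.64
```

```bash
python3 - <<'E'
from h import *
import cv2
go((.5445,-.148,.031),1.331)
C=cams()
cv2.imwrite("pics/s8.png",cv2.resize(C["scene"]["frame"][130:250,220:370,::-1],None,fx=5,fy=5,interpolation=2))
E
```

```text
t 10.875 rot [0.001 0.    0.   ] shift cm [-0.03  1.22  1.26] F [ 0.8 -0.9 -1.9] w 0.64 pos [ 0.5327 -0.1448  0.0436] rpy [3.1403e+00 1.0000e-04 1.3310e+00]
```

View pics/s8.png

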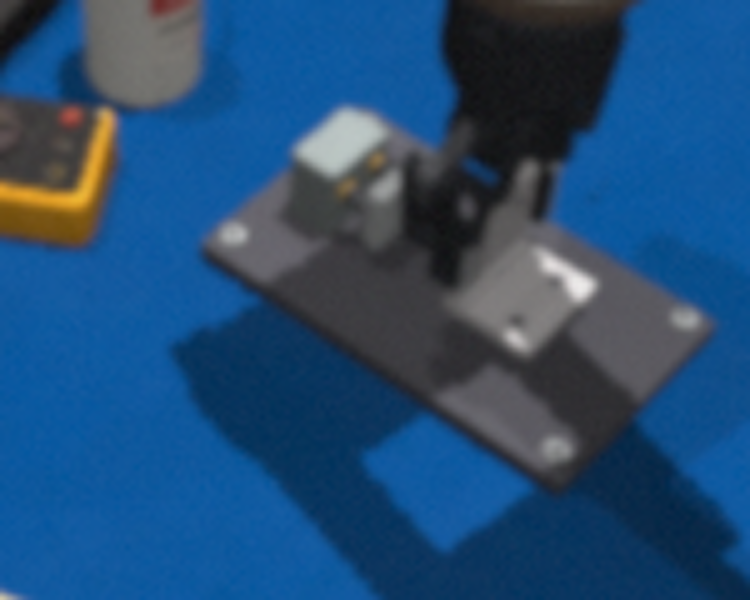

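The bracket is above the free plate, its foot's front corners at (597,285) and (528,355) of the 5x crop. I'll check its offset in the fixture frame.

```bash
python3 - <<'E'
from h import *
C=cams();s=C["scene"]
X=np.array([.9713,-.2377]);Y=np.array([.2377,.9713]);c=np.array([.5468,-.1485])
P=[ray(s,uz(p,220,130,5),.0326)[:2] for p in((597,285),(528,355))]
for p in P: print((p-c)@X,(p-c)@Y)
q=np.array([.5327,-.1448]);print("tcp",(q-c)@X,(q-c)@Y)
q=np.array([.5787,-.1562]);print("shoe",(q-c)@X,(q-c)@Y)
E
```

```text
-0.061388248062359235 -0.026219671049611253
-0.06217613186581004 0.030683344843542536
tcp -0.014574819999999997 0.0002422399999999815
shoe 0.03281476000000005 0.00010361999999999703
```

Call:
drive_tool(motion="0 0 0 0 0 0.5 4.8; 0 0 0 0 0 0.9 4.8; 0 0 0 0 0 1.1 4.8; 0 0 0 0 0 1.1 4.8")

```text
clock: 11.58
position: [0.5322, -0.1446, 0.0315]
ee_rot: [-3.141, -0.0, 1.331]
contact_force: [-0.2, 0.2, -1.4]
gripper_width: 0.646
```

Call:
drive_tool(motion="0 0 0 0 0 0.1 4.8; 0 0 0 0 0 0.15 4.8; 0 0 0 0 0 0.15 4.8")

```text
clock: 11.95
position: [0.5325, -0.1447, 0.031]
ee_rot: [3.141, 0.0, 1.331]
contact_force: [-4.8, 1.1, 10.1]
gripper_width: 0.643
```

The foot is down: about +10 N vertical. I'll ease that a little and slide toward the shoe.

Call:
drive_tool(motion="0 0 0 0 0 -0.05 4.8; 0 0 0 0 0.5 -0.05 4.8; 0 0 0 0 1.5 -0.05 4.8; 0 0 0 0 2.5 -0.05 4.8; 0 0 0 0 3 -0.05 4.8")

```text
clock: 12.58
position: [0.5616, -0.1519, 0.031]
ee_rot: [-3.141, 0.0, 1.331]
contact_force: [-7.8, 1.8, 11.2]
gripper_width: 0.644
```

Call:
drive_tool(motion="0 0 0 0 0.2 0 4.8; 0 0 0 0 0.4 0 4.8; 0 0 0 0 0.5 0 4.8; 0 0 0 0 0.5 0 4.8")

```text
clock: 13.08
position: [0.5662, -0.153, 0.0311]
ee_rot: [-3.141, 0.0, 1.331]
contact_force: [-5.9, 0.8, 8.3]
gripper_width: 0.643
```

```bash
python3 - <<'E'
from h import *
import cv2
go((.5445,-.148,.031),1.331)
C=cams()
cv2.imwrite("pics/s9.png",cv2.resize(C["scene"]["frame"][140:220,250:350,::-1],None,fx=7,fy=7,interpolation=2))
E
```

```text
t 13.075 rot [-0.  0.  0.] shift cm [-0.03 -2.23  0.01] F [-5.9  0.8  8.3] w 0.643 pos [ 0.5662 -0.153   0.0311] rpy [-3.1411  0.      1.331 ]
```

View pics/s9.png

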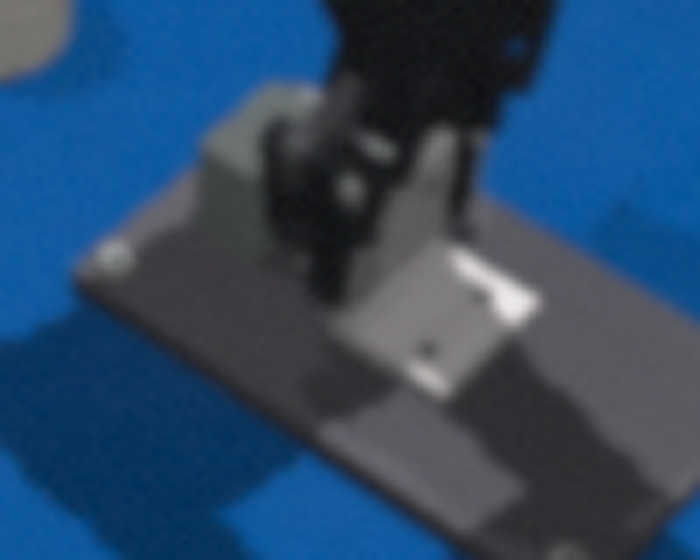

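Call:
drive_tool(motion="0 0 0 0 0 -0.1 4.8; 0 0 0 0 0.1 -0.1 4.8; 0 0 0 0 0.2 -0.1 4.8; 0 0 0 0 0.2 -0.1 4.8")

```text
clock: 13.68
position: [0.5683, -0.1535, 0.0315]
ee_rot: [-3.141, -0.0, 1.331]
contact_force: [-0.4, 0.4, -0.6]
gripper_width: 0.645
```

Call:
drive_tool(motion="0 0 0 0 0.1 0 4.8; 0 0 0 0 0.2 0 4.8; 0 0 0 0 0.3 0 4.8; 0 0 0 0 0.3 0 4.8")

```text
clock: 14.18
position: [0.5712, -0.1542, 0.0317]
ee_rot: [-3.142, -0.0, 1.331]
contact_force: [-0.2, 0.7, -1.2]
gripper_width: 0.642
```

Call:
drive_tool(motion="0 0 0 0 0.1 0 4.8; 0 0 0 0 0.2 0 4.8; 0 0 0 0 0.3 0 4.8; 0 0 0 0 0.3 0 4.8")

```text
clock: 14.68
position: [0.5741, -0.1549, 0.0317]
ee_rot: [-3.142, -0.0, 1.331]
contact_force: [-0.2, -0.3, -1.7]
gripper_width: 0.64
```

Call:
drive_tool(motion="0 0 0 0 0.1 0 4.8; 0 0 0 0 0.2 0 4.8; 0 0 0 0 0.3 0 4.8; 0 0 0 0 0.3 0 4.8")

```text
clock: 15.18
position: [0.577, -0.1556, 0.0317]
ee_rot: [-3.141, -0.0, 1.331]
contact_force: [-1.3, -0.9, -0.6]
gripper_width: 0.644
```

Call:
drive_tool(motion="0 0 0 0 0.1 0 4.8; 0 0 0 0 0.2 0 4.8; 0 0 0 0 0.3 0 4.8; 0 0 0 0 0.3 0 4.8")

```text
clock: 15.68
position: [0.5798, -0.1563, 0.0316]
ee_rot: [-3.141, -0.0, 1.331]
contact_force: [-5.0, -0.0, 1.4]
gripper_width: 0.64
```

Call:
drive_tool(motion="0 0 0 0 0.1 0 4.8; 0 0 0 0 0.2 0 4.8; 0 0 0 0 0.2 0 4.8")

```text
clock: 16.05
position: [0.5815, -0.1567, 0.0316]
ee_rot: [-3.141, -0.0, 1.331]
contact_force: [-6.4, 1.3, 2.4]
gripper_width: 0.644
```

Call:
drive_tool(motion="0 0 0 0 0.1 0 4.8; 0 0 0 0 0.2 0 4.8; 0 0 0 0 0.3 0 4.8; 0 0 0 0 0.3 0 4.8; 0 0 0 0 0.3 0 4.8")

```text
clock: 16.68
position: [0.5841, -0.1573, 0.0316]
ee_rot: [-3.14, -0.0, 1.331]
contact_force: [-9.0, 1.6, 3.6]
gripper_width: 0.645
```

```bash
python3 - <<'E'
from h import *
import cv2
go((.5445,-.148,.031),1.331)
C=cams()
cv2.imwrite("pics/s10.png",cv2.resize(C["scene"]["frame"][140:220,250:350,::-1],None,fx=7,fy=7,interpolation=2))
cv2.imwrite("pics/t10.png",cv2.resize(C["top"]["frame"][170:280,250:370,::-1],None,fx=5,fy=5,interpolation=2))
go((.5445,-.148,.031),1.331)
E
```

```text
t 16.675 rot [-0.002 -0.    -0.   ] shift cm [-0.03 -4.07  0.07] F [-9.   1.6  3.6] w 0.645 pos [ 0.5841 -0.1573  0.0316] rpy [-3.1401e+00 -1.0000e-04  1.3309e+00]
t 16.775 rot [-0.001 -0.    -0.   ] shift cm [-0.04 -4.07  0.07] F [-10.1   2.1   3.7] w 0.644 pos [ 0.5841 -0.1573  0.0316] rpy [-3.1401e+00 -1.0000e-04  1.3310e+00]
```

View pics/s10.png

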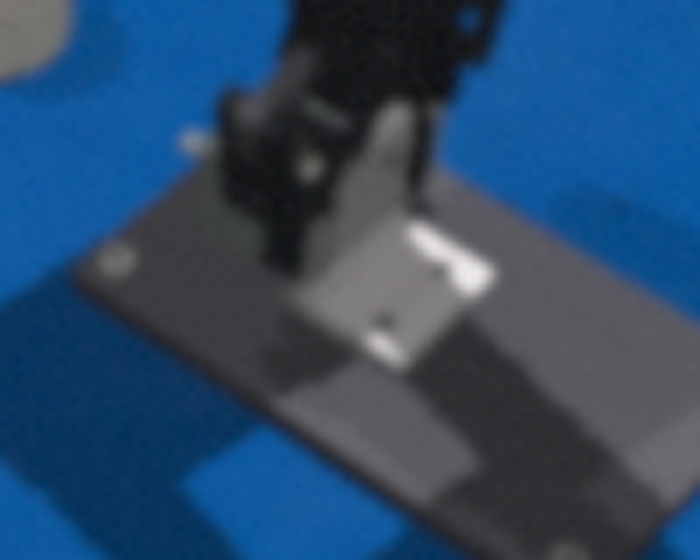

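View pics/t10.png

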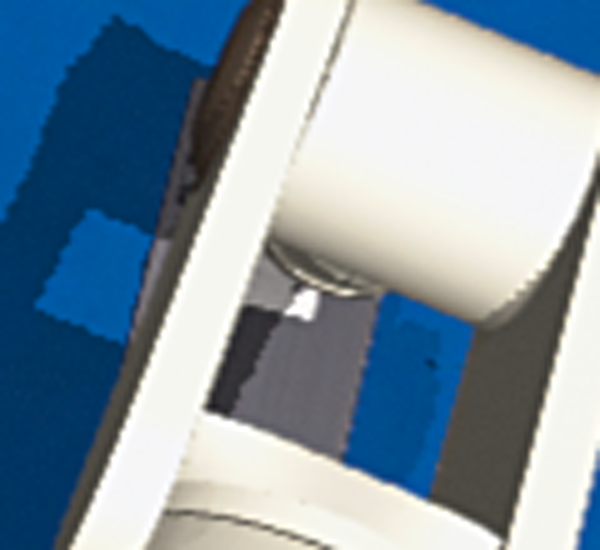

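```bash
python3 - <<'E'
from h import *
C=cams();s=C["scene"]
X=np.array([.9713,-.2377]);Y=np.array([.2377,.9713]);c=np.array([.5468,-.1485])
for p in((497,275),(404,370)):
  w=ray(s,uz(p,250,140,7),.020)[:2]; print((w-c)@X,(w-c)@Y)
q=np.array([.5841,-.1573]);print("tcp",(q-c)@X,(q-c)@Y)
go((.5445,-.148,.031),1.331)
E
```

```text
-0.008781360815064969 -0.026686173318082564
-0.011034006637082684 0.029881939633822387
tcp 0.03832125 0.0003187699999999967
t 16.875 rot [-0.002 -0.    -0.   ] shift cm [-0.03 -4.07  0.06] F [-10.7   2.    3.3] w 0.64 pos [ 0.5841 -0.1573  0.0316] rpy [-3.1401e+00 -1.0000e-04  1.3309e+00]
```

```bash
python3 -c "
from rig import manip
print(manip.close_job())"
```

```text
the job is handed in; nothing more can be done
None
```

I handed the job in at about 16.9 s, with the gripper still holding the bracket pressed against the stop shoe. The rig gave no verdict, so the figures below are my own last checks.

I gripped the bar handle and pulled the drawer about 140 mm. It already stood roughly 15 mm open. I then gripped the bracket across its 56 mm width, lifted it out and stood it on the plate about 40 mm in front of the shoe. From there I moved it forward until it pressed the shoe.

**Last checks:**
- **Push:** the wrist reads about 10.7–10.9 N against the push. Part of that is friction on the plate, so I put the shoe force at roughly 8–10 N.
- **Shoe travel:** the force gives about 7–9 mm. The camera gives about 10 mm, but only to about ±2 mm. These differ slightly, but both lie within 4.2–12.5 mm.
- **Centring and angle:** the bracket is about 1.6 mm off centre and square within about 0.04 rad. The tool is vertical within 0.002 rad.
- **Contact with the plate:** the vertical load is about 3.5 N, and the tool height fits the foot lying flat. During the last slide the bracket was almost unweighted, so it may have lifted a fraction of a millimetre at times.
- **Grip:** the gripper is set to 70 N with the jaws at about 55 mm, and I saw no slip in the camera checks.

I could not see the shoe directly at the end because the arm and gripper hid it. Its travel is therefore inferred from the force and from where the bracket's foot lies.

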